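# Lay the pump pedestal over into its saddle

### The arm

A 6-joint arm with a two-finger parallel gripper is mounted at the origin on the work surface. World frame = base frame: x ahead of the robot, y to its left, z up, the work surface at z = 0. Lengths are in m, angles in rad, forces in N, time in s.
With the tool pointing down it reaches from about 0.35 to 0.95 m from the base axis. Payload 17.4 kg.
Tool frame: the origin (TCP) lies at the very end of the fingers, on their centre line; the grasp point (between the pads) lies 19 mm behind it; y points along the fingers, z is the direction in which the jaws open and shut, and the axes are right-handed (so a half turn about y gives the same grasp; the last joint's range is limited). The gripper opens to 93 mm and grips with 3 to 60 N. Pads are 15 mm wide; open, the fingers measure 128 mm over their backs; the gripper's body (75 mm by 188 mm) begins 65 mm behind the grasp point.
Start: joints at [1.204, 0.116, 1.442, -0, 1.584, -0.038], TCP at [0.218, 0.639, 0.219] pointing down, gripper open.
Joint ranges: [-2.83, 2.83], [-0.83, 2.19], [0.07, 2.5], [-1.14, 4.28], [0.01, 3], [-2.97, 2.97]. Speed limits (rad/s): [1.89, 1.89, 2.22, 3.14, 3.14, 3.14].

### API

Orientations are given as a unit quaternion [x, y, z, w].
In Python, from bench import r, viewer gives the robot as it stands.
- The arm moves only by the tool carry_out, never from a script. Its argument "moves" is a list of rows, each a list of 2 entries, a list of its own where there are three numbers: the shift along the tool's x, y, z in m, then the turn, a rotation vector about the tool's x, y, z in degrees. In form: [[[tx, ty, tz], [rx, ry, rz]], ...]. A call has 1 to 5 rows; each row shifts and turns the pose as measured when the row begins, along the tool's axes as they then stand; what a row does not reach is not made up. A row lasts 1/8 s, in which the tool goes at most 62.5 mm and 10.7 degrees, less where a joint would pass 70% of its speed; a pose out of reach is approached as far as the arm can. A call with a gripper value outside its range is refused whole. "claw" is the opening, from 0 (shut) to 1 (fully open), set as the call begins (left out, the last holds). The fingers move at their own pace and stop on an object; "squeeze" is the grip in N (left out, the last holds). Time passes only in rows, so rows that do not move let the fingers close. It gives the time, the measured TCP pose, the force and the opening at its end, in the units of the state.
- r.state(): the state, without advancing time (a new reading comes with each control period).
- viewer.grab_frame(name): name is "scene" or "top"; returns a dict with "color" (400x640x3 uint8, red, green, blue), "fx", "fy", "cx", "cy" (pixels), "R" (3x3) and "t" (3): a world point X has camera coordinates R X + t. Camera axes: x right, y down, z forward; pixel columns grow to the right and rows downward; lengths in m; the calibration is good to about 2 mm. A picture is of the moment at which its call begins. There is no depth.
- r.sign_off(): hands the job in, once; it reports no verdict.
The state is a dict: "clock": time; "joint_pos": joint angles; "joint_vel": joint speeds; "joint_torque": joint torques, N m; "tcp_pos": TCP position; "eef_rot": TCP orientation; "wrist_force": force on the tool from outside, world axes, zero at the start; "moment": the same for the moment, N m; "width": finger opening in m.
Only numpy, scipy, OpenCV 4.12 (cv2) and the standard library are available. Lean on these libraries where they do the work, as an engineer would, in place of code of your own. Each camera call takes 0.05 s, during which the arm holds its last target. There are 200 camera calls.

### The job

The tall pump pedestal has to lie on its side for the fitter. With the fingertips only, push it along the table, still upright, until its square foot rests against the edge of the stand's base plate, then push its column over the stop so that it comes to lie gently in the stand's padded saddle, and stop touching it. Ease it over slowly rather than shoving it, do not lift it, and leave the other things on the bench where they are.

Things in the scene. Friction and masses are not known exactly. Their poses are not given: they have to be found in the camera images.
- pedestal: Tall pump pedestal, loose bare-metal casting, 0.55 to 1.1 kg: square foot 116 x 116 mm, 18 mm thick; round column 40 mm in diameter on its centre (flaring to 64 mm at the foot, below 40 mm height); 220 mm tall over all. Centre of mass 42 mm up. Origin: centre of the foot's underside; z runs up the column, x and y square to the foot's sides; at the start x points within 0.2 rad of the stand's x.
- column_top (a point): Centre of the column's flat upper end, 220 mm above the underside. Pushed at its foot the pedestal slides upright; pushed high on the column with the foot against the stop it tips about the foot's leading edge, goes over by itself once it leans 55 to 70 degrees, and lies about 73 degrees from upright in the saddle.
- stand: Steel stand fixed to the bench: flat base plate 170 mm long (x), 150 wide (y), 6 thick, and a post with a V-shaped rubber saddle. Origin: on the table, middle of the 150 mm edge farthest from the saddle; this edge is the stop. x runs level from stop to saddle (the way the pedestal is tipped), z up. The pedestal starts on the -x side, foot 40 to 90 mm short of the stop, axis within 15 mm of y = 0.
- saddle: The stand's rubber saddle. Origin: bottom of its V, 112 mm beyond the stop along the stand's x and 80 mm above the table. The V runs along the stand's x, rising 20 degrees away from the stop, opens upwards about 94 mm wide and centres a column that comes down in it; highest point about 120 mm above the table.
- impellers: Bystander: stack of three pump impellers, 72 mm in diameter, 66 mm tall, beside the stand. Origin under its centre.
- impeller: Bystander: single pump impeller, 72 mm in diameter, 22 mm tall, on the other side of the stand. Origin under its centre.
- tin: Bystander: open tin, 72 mm in diameter, 85 mm tall. Origin under its centre.
- tin_lid: Bystander: the tin's lid lying flat, 76 mm in diameter, 12 mm thick. Origin under its centre.
- wrench: Bystander: wrench lying flat, 190 mm long.

How it is judged:
By the outcome, as a careful person would: the job done as asked, in the order asked, and still so for the second after the job is handed in, with the robot touching nothing.
It also fails if it takes over 64 s, if anything falls off the work surface, if the arm or the gripper's body presses on something with over 40 N, if the wrist force passes 120 N, or if a joint passes its speed limit or range.

## Working session

There is one attempt and no reset: what is moved stays moved. The work goes in short steps, Python scripts to look and compute and a tool call to move; the robot and the scene stay as the last step left them, time stands still between calls to the robot, and variables do not carry over. Pictures are saved under pics/ and viewed, about 8 in all and at most 12, crops included, and the job is handed in when it is done.

Besides the shell and the picture viewer there is one more tool, called after ">>>" as name(argument=value, ...), one argument or row to a line, values as JSON. carry_out: Moves the arm, as the interface text tells. Its arguments: {"type":"object","properties":{"moves":{"type":"array","items":{"type":"array"}},"claw":{"type":"number"},"squeeze":{"type":"number"}},"required":["moves"]}

```bash
mkdir -p pics; ls
python3 - <<'E'
from bench import r, viewer
import cv2, numpy as np
for n in ("scene","top"):
    f=viewer.grab_frame(n); cv2.imwrite(f"pics/{n}0.png",f["color"][:,:,::-1])
    np.savez(f"{n}0.npz",**f)
    R,t=np.array(f["R"]),np.array(f["t"]); print(n,f["fx"],f["fy"],f["cx"],f["cy"],(-R.T@t).round(3),R.round(3).tolist())
print(r.state())
E
```

```text
pics
scene 451.71794184270544 451.71794184270544 319.05947921448023 201.86099144719645 [ 1.246 -0.358  1.116] [[0.464, 0.886, -0.019], [0.679, -0.369, -0.634], [-0.569, 0.281, -0.773]]
top 421.1281060540797 421.1281060540797 317.99626250100425 206.01811711740274 [ 0.423 -0.012  1.285] [[-0.005, -1.0, 0.015], [-0.994, 0.003, -0.11], [0.11, -0.016, -0.994]]
{'clock': 0.1, 'joint_pos': array([ 1.20417935e+00,  1.16436067e-01,  1.44220717e+00, -1.34035885e-05,
        1.58398041e+00, -3.78094346e-02]), 'joint_vel': array([ 3.62435603e-05, -1.67473900e-03, -1.14514251e-03, -1.03774552e-03,
        6.94071412e-04, -1.24122398e-03]), 'joint_torque': array([ 2.90346310e-03, -7.22902751e+01, -6.23860216e+01,  7.82179856e-02,
        2.27365759e-02, -1.14175491e-04]), 'tcp_pos': array([0.21792055, 0.63866297, 0.21797491]), 'eef_rot': array([ 0.69793017, -0.11579665,  0.11565952, -0.69721409]), 'wrist_force': array([-0.11081681,  0.8903628 , -0.35197592]), 'moment': array([0.01489597, 0.06198979, 0.02235431]), 'width': 0.09304821940892566}
```

View pics/scene0.png

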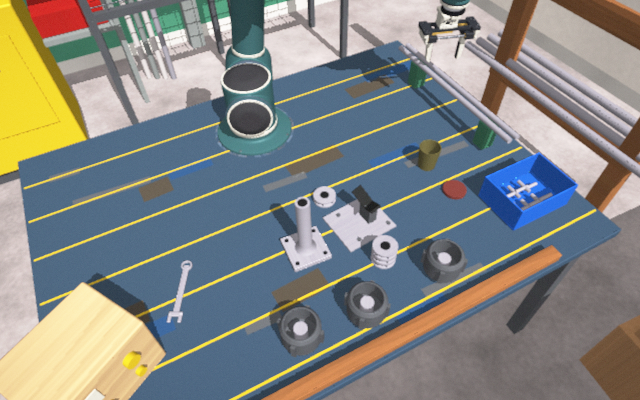

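View pics/top0.png

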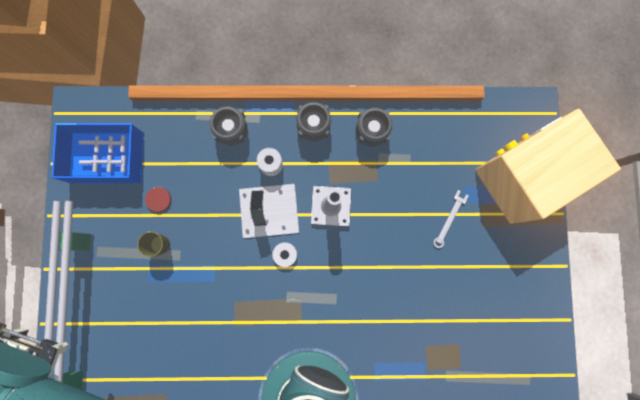

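The scene view shows the pedestal at about (305,240) and the stand at (360,222), with the impellers on either side. In the top view the pedestal foot is at (331,207) and the plate at (269,211) with its dark saddle, so tipping goes left, which is world +y. The single impeller and the stack are at (285,255) and (269,160).

```bash
cat > h.py <<'E'
import numpy as np, cv2
def ray(f,px,z):
    R,t=np.array(f["R"]),np.array(f["t"]); C=-R.T@t
    px=np.atleast_2d(px).astype(float)
    d=np.c_[(px[:,0]-f["cx"])/f["fx"],(px[:,1]-f["cy"])/f["fy"],np.ones(len(px))]@R
    return C+d*((z-C[2])/d[:,2])[:,None]
def proj(f,X):
    c=np.atleast_2d(X)@np.array(f["R"]).T+np.array(f["t"]); return np.c_[f["fx"]*c[:,0]/c[:,2]+f["cx"],f["fy"]*c[:,1]/c[:,2]+f["cy"]]
def metal(f,roi,smax=60,vmin=120):
    hsv=cv2.cvtColor(np.ascontiguousarray(f["color"]),cv2.COLOR_RGB2HSV)
    m=((hsv[:,:,1]<smax)&(hsv[:,:,2]>vmin)).astype(np.uint8)*255
    k=np.zeros_like(m); x0,y0,x1,y1=roi; k[y0:y1,x0:x1]=m[y0:y1,x0:x1]; return k
E
python3 - <<'E'
from h import *
T=dict(np.load("top0.npz")); S=dict(np.load("scene0.npz"))
m=metal(T,(230,140,360,275))
for c in cv2.findContours(m,cv2.RETR_EXTERNAL,cv2.CHAIN_APPROX_NONE)[0]:
    if cv2.contourArea(c)<200: continue
    b=cv2.boxPoints(cv2.minAreaRect(c))
    print(cv2.contourArea(c),b.round(1).tolist())
    for z in (.006,.018): 
        w=ray(T,b,z)[:,:2]; print(z,w.round(3).tolist(),w.mean(0).round(4),np.linalg.norm(np.diff(w,axis=0),axis=1).round(3))
def crop(f,x0,y0,x1,y1,s): return cv2.resize(f["color"][y0:y1,x0:x1,::-1],None,fx=s,fy=s,interpolation=cv2.INTER_CUBIC)
a=crop(T,230,140,360,275,4); b=crop(S,270,180,410,280,4)
im=np.zeros((560,1090,3),np.uint8); im[:a.shape[0],:a.shape[1]]=a; im[:400,525:525+560]=b[:, :560]
cv2.imwrite("pics/crop1.png",cv2.resize(im,(800,411)))
E
```

```text
473.0 [[272.0, 242.0], [297.0, 242.0], [297.0, 266.0], [272.0, 266.0]]
0.006 [[0.456, 0.108], [0.456, 0.032], [0.384, 0.032], [0.384, 0.107]] [0.4202 0.0697] [0.076 0.072 0.075]
0.018 [[0.456, 0.106], [0.456, 0.032], [0.384, 0.032], [0.385, 0.106]] [0.4202 0.069 ] [0.075 0.071 0.074]
4227.0 [[227.39999389648438, 189.10000610351562], [355.70001220703125, 177.0], [360.3999938964844, 227.3000030517578], [232.10000610351562, 239.3000030517578]]
0.006 [[0.618, 0.245], [0.655, -0.149], [0.5, -0.161], [0.465, 0.228]] [0.5594 0.0409] [0.395 0.156 0.39 ]
0.018 [[0.617, 0.243], [0.653, -0.147], [0.499, -0.159], [0.464, 0.226]] [0.5581 0.0404] [0.392 0.154 0.387]
1037.5 [[241.10000610351562, 169.3000030517578], [246.8000030517578, 142.1999969482422], [362.20001220703125, 166.6999969482422], [356.5, 193.6999969482422]]
0.006 [[0.68, 0.204], [0.765, 0.188], [0.687, -0.169], [0.603, -0.15]] [0.6836 0.018 ] [0.087 0.365 0.087]
0.018 [[0.677, 0.202], [0.762, 0.186], [0.685, -0.168], [0.601, -0.149]] [0.6812 0.0177] [0.086 0.362 0.086]
```

View pics/crop1.png

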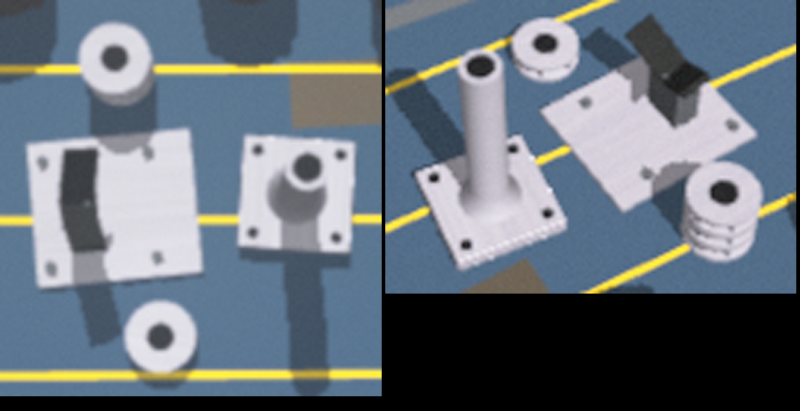

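The crop shows the plate and foot clearly; the foot is turned about 5° from the plate. Yellow lines bridged the mask, so I'll open it.

Run:
```python
from h import *
T=dict(np.load("top0.npz")); S=dict(np.load("scene0.npz"))
m=metal(T,(230,140,360,275),70,100)
m=cv2.morphologyEx(m,cv2.MORPH_OPEN,np.ones((7,7)))
for c in cv2.findContours(m,cv2.RETR_EXTERNAL,cv2.CHAIN_APPROX_NONE)[0]:
    if cv2.contourArea(c)<200: continue
    z=.018 if c[:,0,0].mean()>305 else .006
    w=ray(T,c[:,0],z)[:,:2].astype(np.float32)
    (cen,sz,an)=cv2.minAreaRect(w); b=cv2.boxPoints((cen,sz,an))
    print(z,cv2.contourArea(c),"cen",np.round(cen,4),"size",np.round(sz,4),an, b.round(3).tolist())
# hole-based: dark blobs corners
def up(x,y,ox,oy): return None
# crop px: scale = 4*800/1090
s=4*800/1090
for nm,pts,z in (("plate holes",[(42,163),(148,153),(158,257),(52,268)],.006),("foot holes",[(258,150),(341,155),(336,238),(253,233)],.018),("plate corners",[(27,144),(190,130),(202,271),(38,287)],.006),("foot corners",[(246,136),(356,143),(350,252),(239,246)],.018),("col top",[(307,168)],.22),("impeller",[(161,337)],.022),("stack",[(115,58)],.066)):
    w=ray(T,np.array(pts)/s+[230,140],z)[:,:2]; e=w[1]-w[0] if len(w)>1 else [0,0]
    print(nm,w.round(3).tolist(),"cen",w.mean(0).round(4), np.linalg.norm(np.diff(w,axis=0),axis=1).round(3))
    if len(w)>3:
        # x axis points from right to left (=+y world)
        v=(w[0]-w[1])+(w[3]-w[2]); print("   x-axis deg",np.degrees(np.arctan2(v[1],v[0])))
for nm,pts,z in (("col top",[(483,66)],.22),("foot holes",[(434,177),(513,149),(548,213),(466,245)],.018),("plate holes",[(586,103),(732,126),(648,174)],.006)):
    w=ray(S,(np.array(pts)-[385.3,0])/s+[270,180],z)[:,:2]; print("scene",nm,w.round(3).tolist(),w.mean(0).round(4))
```

```text
0.006 486.5 cen [0.4202 0.0712] size [0.072  0.0723] 0.04064472019672394 [[0.3840000033378601, 0.10700000077486038], [0.3840000033378601, 0.03500000014901161], [0.4560000002384186, 0.03500000014901161], [0.4560000002384186, 0.10700000077486038]]
0.018 1240.5 cen [ 0.5642 -0.0697] size [0.1183 0.1218] 89.22959899902344 [[0.503000020980835, -0.12800000607967377], [0.6240000128746033, -0.12999999523162842], [0.6259999871253967, -0.010999999940395355], [0.5040000081062317, -0.009999999776482582]]
0.006 2351.0 cen [0.5529 0.1188] size [0.1575 0.1754] 5.323218822479248 [[0.4659999907016754, 0.19900000095367432], [0.4830000102519989, 0.024000000208616257], [0.6389999985694885, 0.039000000804662704], [0.6230000257492065, 0.21299999952316284]]
0.018 508.0 cen [ 0.6606 -0.1104] size [0.0952 0.0527] 89.89373779296875 [[0.6340000033378601, -0.15800000727176666], [0.6869999766349792, -0.15800000727176666], [0.6869999766349792, -0.06300000101327896], [0.6340000033378601, -0.06300000101327896]]
0.006 565.0 cen [0.7041 0.1186] size [0.0851 0.0741] 0.2653881013393402 [[0.6610000133514404, 0.155000001
[... 421 characters left out ...]
.34080983746856
plate corners [[0.618, 0.209], [0.633, 0.039], [0.485, 0.027], [0.469, 0.195]] cen [0.5514 0.1175] [0.17  0.148 0.169]
   x-axis deg 95.07607422663835
foot corners [[0.624, -0.019], [0.617, -0.133], [0.503, -0.126], [0.51, -0.012]] cen [ 0.5636 -0.0725] [0.114 0.113 0.114]
   x-axis deg 86.41941619442093
col top [[0.564, -0.071]] cen [ 0.5639 -0.071 ] []
impeller [[0.418, 0.068]] cen [0.4178 0.0677] []
stack [[0.696, 0.112]] cen [0.696 0.112] []
scene col top [[0.569, -0.068]] [ 0.5692 -0.0685]
scene foot holes [[0.522, -0.11], [0.529, -0.025], [0.614, -0.03], [0.609, -0.117]] [ 0.5684 -0.0705]
scene plate holes [[0.505, 0.074], [0.603, 0.192], [0.614, 0.085]] [0.5741 0.117 ]
```

```bash
cat > g.py <<'E'
import sys
from h import *
from bench import r
from scipy.spatial.transform import Rotation as Ro
O=np.array([.5615,.034,0]); a=np.radians(95.2)
X=np.array([np.cos(a),np.sin(a),0]); Z=np.array([0,0,1.]); Y=np.cross(Z,X); B=np.c_[X,Y,Z]
def now():
    s=r.state(); return s,B.T@(s["tcp_pos"]-O),Ro.from_quat(s["eef_rot"])
# usage: g.py sx sy sz tilt_deg : need to go there (stand frame); tilt>0 = gripper body leans to -x
def need(sx,sy,sz,tilt):
    s,p,q=now(); t=np.radians(tilt)
    ty=np.sin(t)*X-np.cos(t)*Z
    best=None
    for sg in (1,-1):
        tz=sg*Y; T=Ro.from_matrix(np.c_[np.cross(ty,tz),ty,tz]); v=(q.inv()*T).as_rotvec(degrees=True)
        if best is None or np.linalg.norm(v)<np.linalg.norm(best): best=v
    d=B@(np.array([sx,sy,sz])-p)
    print("clock",s["clock"],"stand pos",p.round(4),"F(stand)",(B.T@s["wrist_force"]).round(1),"w",s["width"].round(3),"j",s["joint_pos"].round(2))
    print("axes in stand (cols x,y,z)\n",(B.T@q.as_matrix()).round(3))
    print("turn",best.round(1),"shift now",q.inv().apply(d).round(4),"shift after turn",(q*Ro.from_rotvec(best,degrees=True)).inv().apply(d).round(4))
if __name__=="__main__": need(*map(float,sys.argv[1:]))
E
python3 g.py -.23 .003 .34 0; python3 -c "
from g import *
print(B.T@(np.array([.566,-.071,0])-O))"
```

```text
[-0.10497571  0.00503494  0.        ]Traceback (most recent call last):
  File "g.py", line 21, in <module>
    if __name__=="__main__": need(*map(float,sys.argv[1:]))
                             ~~~~^^^^^^^^^^^^^^^^^^^^^^^^^^
  File "g.py", line 18, in need
    print("clock",s["clock"],"stand pos",p.round(4),"F(stand)",(B.T@s["wrist_force"]).round(1),"w",s["width"].round(3),"j",s["joint_pos"].round(2))
                                                                                                   ^^^^^^^^^^^^^^^^
AttributeError: 'float' object has no attribute 'round'
```

```bash
sed -i 's/s\["width"\].round(3)/round(s["width"],3)/' g.py; python3 g.py -.23 .003 .34 0
```

```text
clock 0.1 stand pos [0.6333 0.2874 0.218 ] F(stand) [ 0.9  0.  -0.4] w 0.093 j [ 1.2   0.12  1.44 -0.    1.58 -0.04]
axes in stand (cols x,y,z)
 [[-0.407 -0.001  0.913]
 [-0.913  0.    -0.407]
 [-0.    -1.    -0.001]]
turn [ 0.1 66.   0. ] shift now [ 0.6114 -0.1213 -0.6727] shift after turn [ 0.8633 -0.122   0.2844]
```

>>> carry_out(
  moves=[
    [[0, -0.06, 0], [0, 9.5, 0]],
    [[0, -0.06, 0], [0, 9.5, 0]],
    [[0, 0, 0], [0, 9.5, 0]],
    [[0, 0, 0], [0, 9.5, 0]],
    [[0, 0, 0], [0, 9.5, 0]],
  ],
  claw=0.6,
)

```text
clock: 0.72
tcp_pos: [0.2178, 0.6383, 0.3395]
eef_rot: [0.589, -0.394, 0.395, -0.585]
wrist_force: [-0.3, 0.1, 0.1]
width: 0.0562
```

>>> carry_out(
  moves=[
    [[0, 0, 0], [0, 9.5, 0]],
    [[0, 0, 0], [0, 9, 0]],
    [[0.05, 0, 0.018], [0, 0, 0]],
    [[0.05, 0, 0.018], [0, 0, 0]],
    [[0.05, 0, 0.018], [0, 0, 0]],
  ],
)

```text
clock: 1.35
tcp_pos: [0.2795, 0.4896, 0.3362]
eef_rot: [0.517, -0.485, 0.488, -0.51]
wrist_force: [-0.4, -1.0, 0.0]
width: 0.0558
```

```bash
python3 g.py -.23 .003 .34 0
```

```text
clock 1.35 stand pos [0.4793 0.2395 0.3362] F(stand) [-0.9  0.5  0. ] w 0.056 j [ 1.01 -0.13  1.49 -0.    1.78  0.95]
axes in stand (cols x,y,z)
 [[-0.999 -0.009 -0.037]
 [ 0.037  0.005 -0.999]
 [ 0.01  -1.    -0.005]]
turn [ 0.3 -2.1  0.5] shift now [0.7002 0.0017 0.2623] shift after turn [ 0.7093 -0.0038  0.2365]
```

>>> carry_out(
  moves=[
    [[0.055, 0, 0.018], [0.3, -2, 0.5]],
    [[0.055, 0, 0.018], [0, 0, 0]],
    [[0.055, 0, 0.018], [0, 0, 0]],
    [[0.055, 0, 0.018], [0, 0, 0]],
    [[0.055, 0, 0.018], [0, 0, 0]],
  ],
)

```text
clock: 1.98
tcp_pos: [0.3933, 0.2144, 0.3356]
eef_rot: [0.523, -0.476, 0.477, -0.522]
wrist_force: [0.8, 0.0, -0.2]
width: 0.0554
```

>>> carry_out(
  moves=[
    [[0.055, 0, 0.018], [0, 0, 0]],
    [[0.055, 0, 0.018], [0, 0, 0]],
    [[0.055, 0, 0.018], [0, 0, 0]],
    [[0.055, 0, 0.018], [0, 0, 0]],
    [[0.055, 0, 0.018], [0, 0, 0]],
  ],
)

```text
clock: 2.6
tcp_pos: [0.5096, -0.061, 0.3356]
eef_rot: [-0.522, 0.476, -0.477, 0.523]
wrist_force: [1.1, 0.9, -0.2]
width: 0.0557
```

```bash
python3 g.py -.25 .003 .1 15
```

```text
clock 2.6 stand pos [-0.0899  0.0603  0.3356] F(stand) [ 0.8 -1.2 -0.2] w 0.056 j [-0.17 -0.24  1.6  -0.    1.79 -0.26]
axes in stand (cols x,y,z)
 [[-1.    -0.001  0.002]
 [-0.002 -0.001 -1.   ]
 [ 0.001 -1.     0.001]]
turn [-0.1  0.1 15.1] shift now [0.1599 0.2359 0.0567] shift after turn [0.2156 0.1861 0.0573]
```

>>> carry_out(
  moves=[
    [[0.054, 0, 0.019], [0, 0, 0]],
    [[0.054, 0, 0.019], [0, 0, 0]],
    [[0.052, 0, 0.019], [0, 0, 0]],
    [[0, 0, 0], [0, 0, 7.5]],
    [[0, 0, 0], [0, 0, 7.5]],
  ],
)

```text
clock: 3.22
tcp_pos: [0.583, -0.2234, 0.3338]
eef_rot: [-0.454, 0.543, -0.403, 0.581]
wrist_force: [0.0, -0.2, -0.6]
width: 0.0562
```

```bash
python3 g.py -.25 .003 .1 15
```

```text
clock 3.225 stand pos [-0.2583  0.0019  0.3338] F(stand) [-0.2  0.  -0.6] w 0.056 j [-0.51  0.08  1.31  0.23  1.9  -0.55]
axes in stand (cols x,y,z)
 [[-0.964  0.265 -0.001]
 [ 0.001 -0.    -1.   ]
 [-0.265 -0.964 -0.   ]]
turn [-0.  -0.  -0.4] shift now [ 0.054   0.2277 -0.001 ] shift after turn [ 0.0525  0.228  -0.0011]
```

>>> carry_out(
  moves=[
    [[0.016, 0.058, 0], [0, 0, 0]],
    [[0.016, 0.058, 0], [0, 0, 0]],
    [[0.016, 0.058, 0], [0, 0, 0]],
    [[0.016, 0.058, 0], [0, 0, 0]],
    [[0.015, 0.055, 0], [0, 0, 0]],
  ],
)

```text
clock: 3.85
tcp_pos: [0.5835, -0.226, 0.0294]
eef_rot: [-0.452, 0.542, -0.405, 0.581]
wrist_force: [0.6, 0.8, 0.7]
width: 0.0559
```

```bash
python3 g.py -.185 .003 .009 15
```

```text
clock 3.85 stand pos [-0.2609  0.0016  0.0294] F(stand) [ 0.8 -0.7  0.7] w 0.056 j [-0.52  0.21  1.67  0.22  1.42 -0.66]
axes in stand (cols x,y,z)
 [[-0.964  0.265 -0.004]
 [ 0.003 -0.004 -1.   ]
 [-0.265 -0.964  0.003]]
turn [-0.2 -0.2 -0.4] shift now [-0.0678  0.0398 -0.0018] shift after turn [-0.068   0.0394 -0.0014]
```

>>> carry_out(
  moves=[
    [[0.0052, 0.019, -0.003], [0, 0, 0]],
    [[-0.029, 0.008, 0], [0, 0, 0]],
    [[-0.029, 0.008, 0], [0, 0, 0]],
    [[0, 0, 0], [0, 0, 0]],
  ],
)

```text
clock: 4.35
tcp_pos: [0.5739, -0.1647, 0.0078]
eef_rot: [-0.452, 0.544, -0.403, 0.581]
wrist_force: [-0.0, -0.0, 0.3]
width: 0.0557
```

```bash
python3 g.py -.185 .005 .009 15
```

```text
clock 4.35 stand pos [-0.199   0.0056  0.0078] F(stand) [-0.   0.   0.3] w 0.056 j [-0.44  0.17  1.76  0.24  1.36 -0.59]
axes in stand (cols x,y,z)
 [[-0.963  0.268 -0.005]
 [ 0.005 -0.001 -1.   ]
 [-0.268 -0.963 -0.001]]
turn [-0.  -0.3 -0.5] shift now [-0.0138  0.0026  0.0006] shift after turn [-0.0138  0.0025  0.0006]
```

>>> carry_out(
  moves=[
    [[-0.006, 0.0015, 0], [0, 0, 0]],
    [[-0.006, 0.0015, 0], [0, 0, 0]],
    [[-0.006, 0.0015, 0], [0, 0, 0]],
    [[-0.006, 0.0015, 0], [0, 0, 0]],
    [[-0.006, 0.0015, 0], [0, 0, 0]],
  ],
)

```text
clock: 4.97
tcp_pos: [0.5726, -0.1348, 0.0109]
eef_rot: [-0.451, 0.543, -0.405, 0.581]
wrist_force: [1.1, -2.5, -1.0]
width: 0.0559
```

```bash
python3 g.py -.13 .005 .009 15
```

```text
clock 4.975 stand pos [-0.1691  0.0043  0.0109] F(stand) [-2.6 -0.8 -1. ] w 0.056 j [-0.4   0.14  1.79  0.24  1.35 -0.55]
axes in stand (cols x,y,z)
 [[-0.964  0.265 -0.007]
 [ 0.006 -0.004 -1.   ]
 [-0.265 -0.964  0.002]]
turn [-0.2 -0.3 -0.4] shift now [-0.0372  0.0122 -0.001 ] shift after turn [-0.0372  0.012  -0.0007]
```

>>> carry_out(
  moves=[
    [[-0.005, 0.0013, 0], [0, 0, 0]],
    [[-0.005, 0.0013, 0], [0, 0, 0]],
    [[-0.005, 0.0013, 0], [0, 0, 0]],
    [[-0.005, 0.0013, 0], [0, 0, 0]],
    [[-0.005, 0.0013, 0], [0, 0, 0]],
  ],
)

```text
clock: 5.6
tcp_pos: [0.5702, -0.1076, 0.011]
eef_rot: [-0.451, 0.543, -0.405, 0.58]
wrist_force: [0.6, -4.3, -1.8]
width: 0.056
```

```bash
python3 g.py -.13 .005 .009 15
python3 - <<'E'
from bench import viewer
import cv2,numpy as np
a=[]
for n,(x0,y0,x1,y1) in (("top",(230,150,360,260)),("scene",(270,160,400,270))):
    f=viewer.grab_frame(n); np.savez(f"{n}1.npz",**f); a.append(cv2.resize(f["color"][y0:y1,x0:x1,::-1],None,fx=3,fy=3,interpolation=cv2.INTER_CUBIC))
cv2.imwrite("pics/c2.png",np.hstack(a))
E
```

```text
clock 5.6 stand pos [-0.1418  0.0042  0.011 ] F(stand) [-4.3 -0.2 -1.8] w 0.056 j [-0.36  0.11  1.81  0.25  1.34 -0.51]
axes in stand (cols x,y,z)
 [[-0.964  0.264 -0.007]
 [ 0.006 -0.004 -1.   ]
 [-0.264 -0.964  0.002]]
turn [-0.2 -0.4 -0.3] shift now [-0.0108  0.0051 -0.0009] shift after turn [-0.0109  0.005  -0.0008]
```

View pics/c2.png

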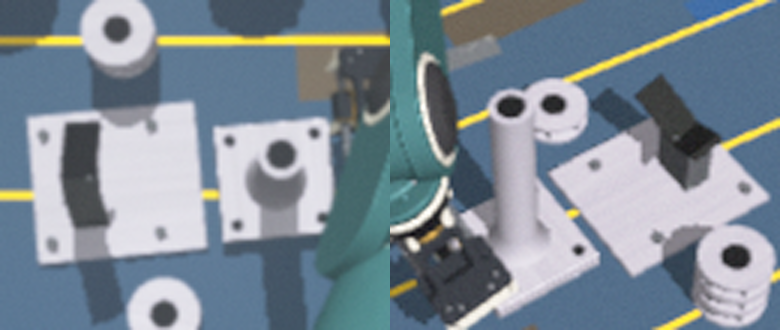

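The crop (top half) shows the foot's front edge at x≈218, about 15 crop px (~15 mm) short of the plate edge at ≈201, now nearly parallel; the fingers push at the foot's rear. Continue.

>>> carry_out(
  moves=[
    [[-0.004, 0.0015, 0], [0, 0, 0]],
    [[-0.004, 0.0015, 0], [0, 0, 0]],
    [[-0.003, 0.001, 0], [0, 0, 0]],
    [[-0.003, 0.001, 0], [0, 0, 0]],
  ],
)

```text
clock: 6.2
tcp_pos: [0.5696, -0.0933, 0.0111]
eef_rot: [-0.452, 0.542, -0.406, 0.58]
wrist_force: [0.2, -5.2, 0.2]
width: 0.0557
```

>>> carry_out(
  moves=[
    [[-0.003, 0.001, 0], [0, 0, 0]],
    [[-0.002, 0.0007, 0], [0, 0, 0]],
  ],
)

```text
clock: 6.45
tcp_pos: [0.5698, -0.0893, 0.0112]
eef_rot: [-0.452, 0.541, -0.408, 0.58]
wrist_force: [4.0, -21.4, -1.1]
width: 0.0556
```

```bash
python3 g.py -.125 .005 .009 15
```

```text
clock 6.45 stand pos [-0.1236  0.0029  0.0112] F(stand) [-21.6  -2.   -1.1] w 0.056 j [-0.33  0.1   1.83  0.25  1.32 -0.48]
axes in stand (cols x,y,z)
 [[-0.966  0.259 -0.007]
 [ 0.006 -0.007 -1.   ]
 [-0.259 -0.966  0.006]]
turn [-0.4 -0.3 -0. ] shift now [ 0.002   0.0017 -0.0021] shift after turn [ 0.0019  0.0017 -0.0021]
```

>>> carry_out(
  moves=[
    [[0.005, -0.0013, 0], [0, 0, 0]],
    [[0.029, -0.008, 0], [0, 0, 0]],
    [[0.034, -0.03, 0], [0, 0, 0]],
    [[-0.016, -0.057, 0], [0, 0, -7.5]],
    [[-0.008, -0.058, 0], [0, 0, -7.5]],
  ],
  claw=0.22,
)

```text
clock: 7.08
tcp_pos: [0.5732, -0.1663, 0.1466]
eef_rot: [0.52, -0.481, 0.478, -0.519]
wrist_force: [0.9, 0.4, 0.7]
width: 0.0206
```

```bash
python3 g.py -.1 .003 .19 0
python3 - <<'E'
from bench import viewer
import cv2,numpy as np
a=[]
for n,(x0,y0,x1,y1) in (("top",(230,150,360,260)),("scene",(270,160,400,270))):
    f=viewer.grab_frame(n); np.savez(f"{n}2.npz",**f); a.append(cv2.resize(f["color"][y0:y1,x0:x1,::-1],None,fx=3,fy=3,interpolation=cv2.INTER_CUBIC))
cv2.imwrite("pics/c3.png",np.hstack(a))
E
```

```text
clock 7.075 stand pos [-0.2006  0.0065  0.1466] F(stand) [ 0.3 -1.   0.7] w 0.021 j [-0.33 -0.02  1.7   0.    1.47 -0.41]
axes in stand (cols x,y,z)
 [[-1.     0.003 -0.011]
 [ 0.011  0.004 -1.   ]
 [-0.002 -1.    -0.004]]
turn [ 0.2 -0.6 -0.1] shift now [-0.1007 -0.0431  0.0022] shift after turn [-0.1006 -0.0434  0.0035]
```

View pics/c3.png

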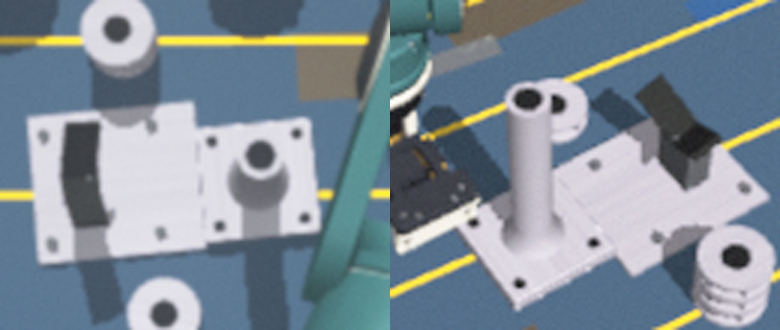

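The foot is now flush and square against the plate edge (crop x≈202). The column top is at (260,155) left and (528,98) right. Next I check the lateral offset.

Run:
```python
from g import *
T=dict(np.load("top2.npz")); S=dict(np.load("scene2.npz"))
def s(w): return ((w-O)@B).round(4).tolist()
print("coltop",s(ray(T,np.array([(260,155)])/3+[230,150],.22)), s(ray(S,(np.array([(528,98)])-[390,0])/3+[270,160],.22)))
print("foot holes",s(ray(T,np.array([(212,141),(297,133),(305,218),(219,226)])/3+[230,150],.018).mean(0)))
print("foot holes S",s(ray(S,(np.array([(474,223),(594,242),(519,284)])-[390,0])/3+[270,160],.018)))
print("plate holes",s(ray(T,np.array([(43,137),(151,126),(161,233),(52,245)])/3+[230,150],.006).mean(0)))
```

```text
coltop [[-0.0582, 0.0142, 0.22]] [[-0.0578, 0.0114, 0.22]]
foot holes [-0.0589, 0.0144, 0.018]
foot holes S [[-0.1011, 0.0522, 0.018], [-0.015, -0.0324, 0.018], [-0.1021, -0.0328, 0.018]]
plate holes [0.0995, 0.004, 0.006]
```

The pedestal axis sits about 10 mm to the +y side of the stand's centre line. I'll square it up by pushing the foot sideways along the stop, two fingers abreast, before tipping.

>>> carry_out(
  moves=[
    [[0, 0, -0.045], [0, 0, 0]],
    [[0, 0, -0.045], [0, 0, 0]],
    [[0, 0, -0.045], [0, 0, 0]],
    [[0, 0, 0], [0, 10, 0]],
    [[0, 0, 0], [0, 10, 0]],
  ],
  claw=0.4,
)

```text
clock: 7.8
tcp_pos: [0.4369, -0.1739, 0.1503]
eef_rot: [-0.425, 0.564, -0.562, 0.431]
wrist_force: [-1.1, -0.6, -0.1]
width: 0.0372
```

>>> carry_out(
  moves=[
    [[0, 0, 0], [0, 10, 0]],
    [[0, 0, 0], [0, 10, 0]],
    [[0, 0, 0], [0, 10, 0]],
    [[0, 0, 0], [0, 10, 0]],
    [[0, 0, 0], [0, 10, 0]],
  ],
)

```text
clock: 8.43
tcp_pos: [0.4361, -0.1719, 0.1479]
eef_rot: [-0.138, 0.698, -0.688, 0.142]
wrist_force: [0.6, -0.4, -0.2]
width: 0.0375
```

>>> carry_out(
  moves=[
    [[0, 0, 0], [0, 10, 0]],
    [[0, 0, 0], [0, 10, 0]],
    [[0, 0, 0], [0, 0, 8]],
    [[0, 0, 0], [0, 0, 7]],
  ],
)

```text
clock: 8.93
tcp_pos: [0.4368, -0.1699, 0.1456]
eef_rot: [0.083, 0.71, -0.691, 0.106]
wrist_force: [1.0, -0.3, -0.5]
width: 0.0374
```

```bash
python3 g.py -.06 .12 .12 0
```

```text
clock 8.925 stand pos [-0.1918  0.1426  0.1456] F(stand) [-0.4 -1.  -0.5] w 0.037 j [-0.53 -0.49  2.1   0.17  1.32  0.98]
axes in stand (cols x,y,z)
 [[ 0.058  0.007 -0.998]
 [ 0.962 -0.266  0.054]
 [-0.265 -0.964 -0.022]]
turn [ 12.6  86.1 -11.3] shift now [-0.0073  0.0315 -0.1322] shift after turn [ 0.1318  0.0256 -0.0226]
```

>>> carry_out(
  moves=[
    [[0, 0, -0.045], [0, -3, 0]],
    [[0, 0, -0.045], [0, 0, 0]],
    [[0, 0, -0.044], [0, 0, 0]],
    [[0.012, 0.043, 0], [0, 0, 0]],
    [[0.012, 0.043, 0], [0, 0, 0]],
  ],
)

```text
clock: 9.55
tcp_pos: [0.4266, -0.031, 0.0575]
eef_rot: [0.068, 0.708, -0.691, 0.126]
wrist_force: [0.9, -0.9, 0.1]
width: 0.0374
```

```bash
python3 g.py -.06 .085 .009 0 | head -4
```

```text
clock 9.55 stand pos [-0.0525  0.1402  0.0575] F(stand) [-1.  -0.8  0.1] w 0.037 j [-0.19 -0.59  2.31  0.1   1.16  1.27]
axes in stand (cols x,y,z)
 [[ 0.009  0.011 -1.   ]
 [ 0.962 -0.273  0.005]
```

>>> carry_out(
  moves=[
    [[-0.016, 0.028, 0.003], [0, 0, 0]],
    [[-0.016, 0.028, 0.003], [0, 0, 0]],
    [[0, 0, 0], [0, 0, 0]],
  ],
)

```text
clock: 9.93
tcp_pos: [0.4712, -0.0307, 0.0064]
eef_rot: [0.066, 0.71, -0.69, 0.124]
wrist_force: [-0.6, -0.4, 0.1]
width: 0.0371
```

```bash
python3 g.py -.06 .085 .009 0 | head -4
```

```text
clock 9.925 stand pos [-0.0562  0.0958  0.0064] F(stand) [-0.3  0.6  0.1] w 0.037 j [-0.17 -0.39  2.27  0.1   1.01  1.27]
axes in stand (cols x,y,z)
 [[ 0.009  0.016 -1.   ]
 [ 0.964 -0.268  0.005]
```

>>> carry_out(
  moves=[
    [[-0.005, 0.001, 0], [0, 0, 0]],
    [[-0.005, 0.001, 0], [0, 0, 0]],
    [[-0.004, 0.001, 0], [0, 0, 0]],
    [[-0.004, 0.001, 0], [0, 0, 0]],
    [[-0.004, 0.001, 0], [0, 0, 0]],
  ],
)

```text
clock: 10.55
tcp_pos: [0.494, -0.0285, 0.0096]
eef_rot: [0.066, 0.71, -0.689, 0.125]
wrist_force: [-4.6, -1.3, -1.3]
width: 0.0373
```

```bash
python3 g.py -.06 .0675 .009 0 | head -4
```

```text
clock 10.55 stand pos [-0.0562  0.0729  0.0096] F(stand) [-0.8  4.7 -1.3] w 0.037 j [-0.16 -0.33  2.22  0.1   0.99  1.28]
axes in stand (cols x,y,z)
 [[ 0.009  0.016 -1.   ]
 [ 0.963 -0.268  0.005]
```

Sliding with a normal ~5 N. Last few millimetres, then a check.

>>> carry_out(
  moves=[
    [[-0.0035, 0.001, 0], [0, 0, 0]],
    [[-0.0025, 0.0007, 0], [0, 0, 0]],
    [[0.005, -0.0013, 0], [0, 0, 0]],
    [[0.03, -0.01, 0], [0, 0, 0]],
    [[0, 0, 0], [0, 0, 0]],
  ],
)

```text
clock: 11.18
tcp_pos: [0.4637, -0.0312, 0.0116]
eef_rot: [0.066, 0.71, -0.689, 0.125]
wrist_force: [-0.2, -0.5, -0.7]
width: 0.0368
```

```bash
python3 g.py -.06 .0675 .009 0 | head -4;  python3 - <<'E'
from bench import viewer
import cv2,numpy as np
a=[]
for n,(x0,y0,x1,y1) in (("top",(230,150,360,260)),("scene",(270,160,400,270))):
    f=viewer.grab_frame(n); np.savez(f"{n}3.npz",**f); a.append(cv2.resize(f["color"][y0:y1,x0:x1,::-1],None,fx=3,fy=3,interpolation=cv2.INTER_CUBIC))
cv2.imwrite("pics/c4.png",np.hstack(a))
E
```

```text
clock 11.175 stand pos [-0.056   0.1034  0.0116] F(stand) [-0.5  0.3 -0.7] w 0.037 j [-0.18 -0.42  2.28  0.1   1.02  1.27]
axes in stand (cols x,y,z)
 [[ 0.009  0.016 -1.   ]
 [ 0.963 -0.27   0.004]
```

View pics/c4.png

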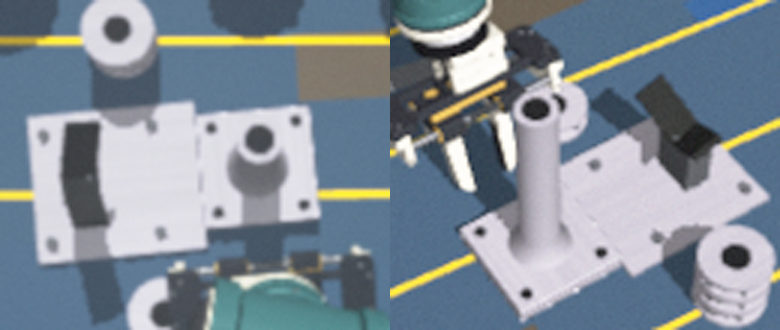

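The foot is still on the stop (edge at crop x≈201), with the column top at (259,138) left and (537,108) right.

Run:
```python
from g import *
T=dict(np.load("top3.npz")); S=dict(np.load("scene3.npz"))
def s(w): return ((w-O)@B).round(4).tolist()
print("coltop",s(ray(T,np.array([(259,138)])/3+[230,150],.22)), s(ray(S,(np.array([(537,108)])-[390,0])/3+[270,160],.22)))
w=ray(T,np.array([(211,127),(295,120),(304,205),(218,212)])/3+[230,150],.018); v=w[0]-w[1]+w[3]-w[2]
print("foot holes",s(w.mean(0)),"yaw",np.degrees(np.arctan2(v[1],v[0])))
w=ray(S,(np.array([(480,232),(600,252),(526,294)])-[390,0])/3+[270,160],.018); print("S",s(w[[0,2]].mean(0)),s(w[1]))
w=ray(S,(np.array([(594,164),(744,188),(657,237)])-[390,0])/3+[270,160],.006); print("S plate",s(w[[0,2]].mean(0)),s(w[1]))
w=ray(T,np.array([(43,137),(151,126),(161,233),(52,245)])/3+[230,150],.006); v=w[0]-w[1]+w[3]-w[2];print("plate",s(w.mean(0)),"yaw",np.degrees(np.arctan2(v[1],v[0])))
```

```text
coltop [[-0.0587, -0.0004, 0.22]] [[-0.0574, -0.0025, 0.22]]
foot holes [-0.0589, 0.0007, 0.018] yaw 94.54681311957468
S [-0.1022, -0.0032, 0.018] [-0.0167, -0.0453, 0.018]
S plate [0.045, -0.0002, 0.006] [0.1543, -0.0553, 0.006]
plate [0.0995, 0.004, 0.006] yaw 95.89167096554247
```

>>> carry_out(
  moves=[
    [[0.01, -0.05, 0], [0, 0, 0]],
    [[0, 0, 0.05], [0, 0, 0]],
    [[0, 0, 0.05], [0, 0, 0]],
    [[0, 0, 0.05], [0, 0, -7.5]],
    [[0, 0, 0], [0, 0, -7.5]],
  ],
  claw=0.6,
)

```text
clock: 11.9
tcp_pos: [0.4582, -0.1891, 0.0605]
eef_rot: [-0.026, 0.711, -0.702, 0.036]
wrist_force: [-0.3, 0.4, -0.2]
width: 0.0557
```

>>> carry_out(
  moves=[
    [[0, 0, 0], [0, -10, 0]],
    [[0, 0, 0], [0, -10, 0]],
    [[0, 0, 0], [0, -10, 0]],
    [[0, 0, 0], [0, -10, 0]],
    [[0, 0, 0], [0, -10, 0]],
  ],
)

```text
clock: 12.52
tcp_pos: [0.4632, -0.1909, 0.0593]
eef_rot: [-0.329, 0.626, -0.62, 0.34]
wrist_force: [-0.5, 0.0, -0.1]
width: 0.0559
```

>>> carry_out(
  moves=[
    [[0, 0, 0], [0, -10, 0]],
    [[0, 0, 0], [0, -10, 0]],
    [[0, 0, 0], [0, -9, 0]],
    [[0, 0, 0], [0, -9, 0]],
    [[0, 0, 0], [0, 0, 8]],
  ],
)

```text
clock: 13.15
tcp_pos: [0.4674, -0.1905, 0.0592]
eef_rot: [-0.484, 0.508, -0.434, 0.565]
wrist_force: [-0.3, 0.0, 1.0]
width: 0.0558
```

```bash
python3 g.py -.165 .001 .010 15
```

```text
clock 13.15 stand pos [-0.215   0.114   0.0592] F(stand) [0.1 0.3 1. ] w 0.056 j [-0.52 -0.12  1.95  0.14  1.39 -0.65]
axes in stand (cols x,y,z)
 [[-0.988  0.153  0.016]
 [-0.018 -0.013 -1.   ]
 [-0.153 -0.988  0.016]]
turn [-0.7  1.1  6.2] shift now [-0.0399  0.0578  0.113 ] shift after turn [-0.0356  0.0605  0.113 ]
```

>>> carry_out(
  moves=[
    [[0, 0, 0.0565], [-0.7, 1.1, 6.2]],
    [[0, 0, 0.0565], [0, 0, 0]],
    [[-0.018, 0.03, 0], [0, 0, 0]],
    [[-0.018, 0.03, 0], [0, 0, 0]],
    [[0, 0, 0], [0, 0, 0]],
  ],
)

```text
clock: 13.78
tcp_pos: [0.5834, -0.1303, 0.0082]
eef_rot: [-0.453, 0.543, -0.404, 0.58]
wrist_force: [-0.3, 0.2, 0.8]
width: 0.0557
```

```bash
python3 g.py -.128 .000 .010 15
```

```text
clock 13.775 stand pos [-0.1656 -0.0069  0.0082] F(stand) [0.3 0.2 0.8] w 0.056 j [-0.38  0.16  1.77  0.24  1.35 -0.54]
axes in stand (cols x,y,z)
 [[-0.965  0.264 -0.004]
 [ 0.004 -0.002 -1.   ]
 [-0.264 -0.965  0.   ]]
turn [-0.1 -0.2 -0.3] shift now [-0.0368  0.0082 -0.0071] shift after turn [-0.0368  0.008  -0.0069]
```

>>> carry_out(
  moves=[
    [[-0.018, 0.004, -0.006], [0, 0, 0]],
    [[-0.017, 0.004, 0], [0, 0, 0]],
    [[-0.003, 0.001, 0], [0, 0, 0]],
    [[-0.003, 0.001, 0], [0, 0, 0]],
  ],
)

```text
clock: 14.28
tcp_pos: [0.5754, -0.0888, 0.0122]
eef_rot: [-0.453, 0.541, -0.407, 0.581]
wrist_force: [6.0, -20.1, -1.2]
width: 0.0558
```

```bash
python3 g.py -.124 .000 .010 15|head -1
```

```text
clock 14.275 stand pos [-0.1236 -0.0027  0.0122] F(stand) [-20.6  -4.1  -1.2] w 0.056 j [-0.32  0.11  1.82  0.25  1.33 -0.48]
```

>>> carry_out(
  moves=[
    [[0.005, -0.0013, 0], [0, 0, 0]],
    [[0.029, -0.008, 0], [0, 0, 0]],
    [[0.02, -0.045, 0], [0, 0, 0]],
    [[-0.016, -0.057, 0], [0, 0, -7.5]],
    [[-0.008, -0.058, 0], [0, 0, -7.5]],
  ],
  claw=0.22,
)

```text
clock: 14.9
tcp_pos: [0.5787, -0.1588, 0.1684]
eef_rot: [0.521, -0.479, 0.48, -0.519]
wrist_force: [0.4, -0.1, 0.1]
width: 0.0205
```

```bash
python3 g.py -.1 -.002 .19 0
```

```text
clock 14.9 stand pos [-0.1936  0.0004  0.1684] F(stand) [-0.1 -0.4  0.1] w 0.02 j [-0.31 -0.03  1.67 -0.    1.5  -0.39]
axes in stand (cols x,y,z)
 [[-1.    -0.002 -0.01 ]
 [ 0.01   0.001 -1.   ]
 [ 0.002 -1.    -0.001]]
turn [ 0.1 -0.6  0.1] shift now [-0.0936 -0.0218  0.0014] shift after turn [-0.0936 -0.0216  0.0024]
```

>>> carry_out(
  moves=[
    [[-0.035, -0.0075, 0.001], [0, -0.6, 0]],
    [[-0.035, -0.0075, 0.001], [0, 0, 0]],
    [[-0.025, -0.0075, 0], [0, 0, 0]],
    [[-0.005, 0, 0], [0, 0, 0]],
    [[-0.004, 0, 0], [0, 0, 0]],
  ],
)

```text
clock: 15.52
tcp_pos: [0.5729, -0.0533, 0.1986]
eef_rot: [-0.522, 0.473, -0.481, 0.523]
wrist_force: [-0.6, -0.6, -0.3]
width: 0.0207
```

```bash
python3 g.py -.083 -.002 .19 0|grep -v axes
```

```text
clock 15.525 stand pos [-0.088  -0.0034  0.1986] F(stand) [-0.5  0.6 -0.3] w 0.021 j [-0.13 -0.1   1.69 -0.    1.54 -0.23]
 [[-1.    -0.007  0.   ]
 [ 0.    -0.009 -1.   ]
 [ 0.007 -1.     0.009]]
turn [-0.5  0.   0.4] shift now [-0.0051  0.0085 -0.0015] shift after turn [-0.005   0.0086 -0.0014]
```

>>> carry_out(
  moves=[
    [[-0.004, 0.006, 0], [0, 0, 0]],
    [[-0.004, 0, 0], [0, 0, 0]],
    [[-0.005, -0.001, 0], [0, 0, 0]],
    [[-0.005, -0.002, 0], [0, 0, 0]],
    [[-0.005, -0.002, 0], [0, 0, 0]],
  ],
)

```text
clock: 16.15
tcp_pos: [0.5705, -0.0316, 0.1962]
eef_rot: [0.522, -0.474, 0.481, -0.521]
wrist_force: [-0.3, -2.3, -1.1]
width: 0.0203
```

```bash
python3 g.py -.083 -.002 .19 0|head -1
```

```text
clock 16.15 stand pos [-0.0661 -0.003   0.1962] F(stand) [-2.3  0.5 -1.1] w 0.02 j [-0.1  -0.11  1.7  -0.01  1.54 -0.18]
```

>>> carry_out(
  moves=[
    [[-0.005, -0.001, 0], [0, 0, 0]],
    [[-0.005, -0.001, 0], [0, 0, 0]],
    [[-0.005, -0.001, 0], [0, 0, 0]],
    [[-0.005, -0.001, 0], [0, 0, 0]],
    [[-0.005, -0.001, 0], [0, 0, 0]],
  ],
)

```text
clock: 16.77
tcp_pos: [0.5683, -0.0046, 0.2019]
eef_rot: [-0.522, 0.474, -0.481, 0.522]
wrist_force: [0.6, -2.6, -0.9]
width: 0.0206
```

>>> carry_out(
  moves=[
    [[-0.005, -0.001, 0], [0, 0, 0]],
    [[-0.005, -0.001, 0], [0, 0, 0]],
    [[-0.005, 0, 0], [0, 0, 0]],
    [[-0.005, 0, 0], [0, 0, 0]],
    [[-0.005, 0, 0], [0, 0, 0]],
  ],
)

```text
clock: 17.4
tcp_pos: [0.5659, 0.0223, 0.2037]
eef_rot: [-0.522, 0.474, -0.481, 0.522]
wrist_force: [-0.8, -1.7, 2.3]
width: 0.0207
```

```bash
python3 g.py -.083 -.002 .19 0|head -4
python3 - <<'E'
from bench import viewer
import cv2,numpy as np
a=[]
for n,(x0,y0,x1,y1) in (("top",(230,150,360,260)),("scene",(270,140,400,250))):
    f=viewer.grab_frame(n); a.append(cv2.resize(f["color"][y0:y1,x0:x1,::-1],None,fx=3,fy=3,interpolation=cv2.INTER_CUBIC))
cv2.imwrite("pics/c5.png",np.hstack(a))
E
```

```text
clock 17.4 stand pos [-0.0121 -0.0033  0.2037] F(stand) [-1.6  1.   2.3] w 0.021 j [-0.   -0.12  1.7  -0.01  1.55 -0.09]
axes in stand (cols x,y,z)
 [[-1.    -0.008 -0.002]
 [ 0.002 -0.007 -1.   ]
```

View pics/c5.png

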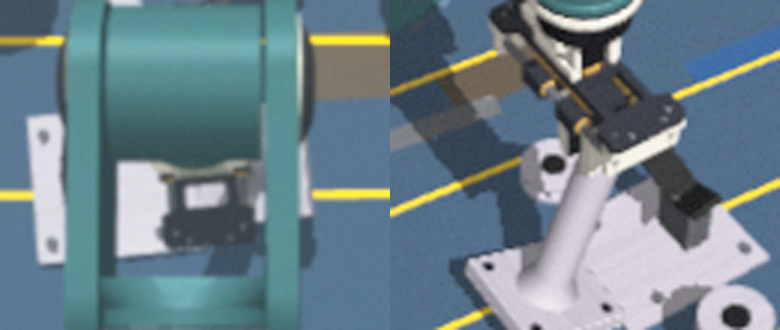

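The right crop shows the column leaning ~20° with the fingers behind it near (600,160) and the foot's leading edge on the plate. Continue slowly along the arc.

>>> carry_out(
  moves=[
    [[-0.005, 0, 0], [0, 0, 0]],
    [[-0.005, 0, 0], [0, 0, 0]],
    [[-0.005, 0, 0], [0, 0, 0]],
    [[-0.005, 0, 0], [0, 0, 0]],
    [[-0.005, 0, 0], [0, 0, 0]],
  ],
)

```text
clock: 18.12
tcp_pos: [0.5633, 0.0488, 0.203]
eef_rot: [0.522, -0.474, 0.481, -0.522]
wrist_force: [-0.9, -1.5, -0.3]
width: 0.0207
```

>>> carry_out(
  moves=[
    [[-0.005, 0.001, 0], [0, 0, 0]],
    [[-0.005, 0.001, 0], [0, 0, 0]],
    [[-0.005, 0.001, 0], [0, 0, 0]],
    [[-0.005, 0.001, 0], [0, 0, 0]],
    [[-0.005, 0.001, 0], [0, 0, 0]],
  ],
)

```text
clock: 18.75
tcp_pos: [0.561, 0.0756, 0.1975]
eef_rot: [0.522, -0.474, 0.481, -0.522]
wrist_force: [-0.4, -1.0, -0.4]
width: 0.0205
```

```bash
python3 g.py -.083 -.002 .19 0|head -4
```

```text
clock 18.75 stand pos [ 0.0415 -0.0032  0.1975] F(stand) [-1.   0.5 -0.4] w 0.021 j [ 0.09 -0.12  1.71 -0.01  1.54  0.  ]
axes in stand (cols x,y,z)
 [[-1.    -0.007 -0.002]
 [ 0.002 -0.007 -1.   ]
```

>>> carry_out(
  moves=[
    [[-0.004, 0.001, 0], [0, 0, 0]],
    [[-0.004, 0.001, 0], [0, 0, 0]],
    [[-0.004, 0.0015, 0], [0, 0, 0]],
    [[-0.004, 0.0015, 0], [0, 0, 0]],
    [[-0.004, 0.0015, 0], [0, 0, 0]],
  ],
)

```text
clock: 19.38
tcp_pos: [0.5591, 0.0969, 0.1902]
eef_rot: [0.522, -0.474, 0.481, -0.522]
wrist_force: [-0.0, -0.6, -0.4]
width: 0.0203
```

>>> carry_out(
  moves=[
    [[-0.004, 0.0015, 0], [0, 0, 0]],
    [[-0.004, 0.0015, 0], [0, 0, 0]],
    [[-0.004, 0.002, 0], [0, 0, 0]],
    [[-0.004, 0.002, 0], [0, 0, 0]],
    [[-0.004, 0.002, 0], [0, 0, 0]],
  ],
)

```text
clock: 20.0
tcp_pos: [0.5572, 0.1183, 0.1804]
eef_rot: [0.522, -0.474, 0.481, -0.522]
wrist_force: [-0.0, -0.9, 0.7]
width: 0.0206
```

```bash
python3 g.py -.083 -.002 .19 0|head -4
```

```text
clock 20.0 stand pos [ 0.0843 -0.0034  0.1804] F(stand) [-0.9  0.1  0.7] w 0.021 j [ 0.17 -0.1   1.73 -0.01  1.52  0.08]
axes in stand (cols x,y,z)
 [[-1.    -0.007 -0.002]
 [ 0.002 -0.006 -1.   ]
```

>>> carry_out(
  moves=[
    [[-0.003, 0.0014, 0], [0, 0, 0]],
    [[-0.003, 0.0014, 0], [0, 0, 0]],
    [[-0.003, 0.0016, 0], [0, 0, 0]],
    [[-0.003, 0.0016, 0], [0, 0, 0]],
    [[-0.003, 0.0016, 0], [0, 0, 0]],
  ],
)

```text
clock: 20.62
tcp_pos: [0.5559, 0.1343, 0.1721]
eef_rot: [-0.522, 0.474, -0.481, 0.522]
wrist_force: [0.7, -0.2, 0.3]
width: 0.0202
```

>>> carry_out(
  moves=[
    [[-0.002, 0.0012, 0], [0, 0, 0]],
    [[-0.002, 0.0012, 0], [0, 0, 0]],
    [[-0.002, 0.0012, 0], [0, 0, 0]],
    [[-0.002, 0.0012, 0], [0, 0, 0]],
    [[-0.002, 0.0012, 0], [0, 0, 0]],
  ],
)

```text
clock: 21.25
tcp_pos: [0.555, 0.1449, 0.1657]
eef_rot: [-0.522, 0.474, -0.481, 0.522]
wrist_force: [-0.8, -1.0, -0.3]
width: 0.0202
```

```bash
python3 g.py -.083 -.002 .19 0|head -1
python3 - <<'E'
from bench import viewer
import cv2,numpy as np
f=viewer.grab_frame("scene"); cv2.imwrite("pics/c6.png",cv2.resize(f["color"][140:270,270:410,::-1],None,fx=4,fy=4,interpolation=cv2.INTER_CUBIC))
E
```

```text
clock 21.25 stand pos [ 0.1111 -0.0036  0.1657] F(stand) [-0.9  0.9 -0.3] w 0.02 j [ 0.22 -0.09  1.73 -0.01  1.49  0.13]
```

View pics/c6.png

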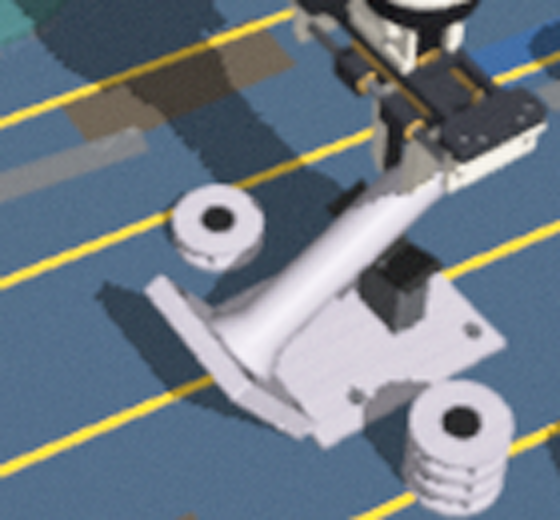

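The column leans about 57°, still resting on the fingers and just above the saddle at (400,265). Edging on at 2 mm per row.

>>> carry_out(
  moves=[
    [[-0.002, 0.0015, 0], [0, 0, 0]],
    [[-0.002, 0.0015, 0], [0, 0, 0]],
    [[-0.002, 0.0015, 0], [0, 0, 0]],
    [[-0.002, 0.0015, 0], [0, 0, 0]],
    [[-0.002, 0.0015, 0], [0, 0, 0]],
  ],
)

```text
clock: 21.92
tcp_pos: [0.554, 0.1557, 0.1574]
eef_rot: [-0.522, 0.474, -0.481, 0.522]
wrist_force: [0.1, 0.5, 0.0]
width: 0.0203
```

```bash
python3 g.py -.083 -.002 .19 0|head -1
python3 - <<'E'
from bench import viewer
import cv2,numpy as np
f=viewer.grab_frame("scene"); cv2.imwrite("pics/c7.png",cv2.resize(f["color"][140:270,270:410,::-1],None,fx=4,fy=4,interpolation=cv2.INTER_CUBIC))
E
```

```text
clock 21.925 stand pos [ 0.1219 -0.0036  0.1574] F(stand) [ 0.5 -0.1  0. ] w 0.02 j [ 0.23 -0.08  1.74 -0.01  1.48  0.15]
```

View pics/c7.png

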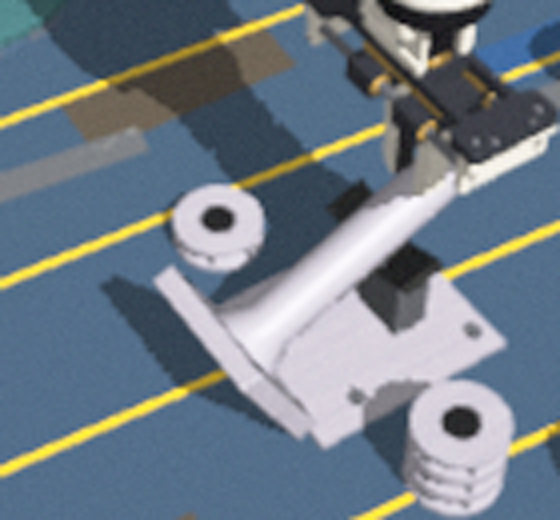

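About 61° now and still leaning on the fingers. Continue.

>>> carry_out(
  moves=[
    [[-0.002, 0.0017, 0], [0, 0, 0]],
    [[-0.002, 0.0017, 0], [0, 0, 0]],
    [[-0.002, 0.0017, 0], [0, 0, 0]],
    [[-0.002, 0.0018, 0], [0, 0, 0]],
    [[-0.002, 0.0018, 0], [0, 0, 0]],
  ],
)

```text
clock: 22.6
tcp_pos: [0.5531, 0.1664, 0.1479]
eef_rot: [-0.522, 0.474, -0.481, 0.522]
wrist_force: [-0.2, -0.5, -0.0]
width: 0.0207
```

>>> carry_out(
  moves=[
    [[-0.002, 0.0018, 0], [0, 0, 0]],
    [[-0.002, 0.002, 0], [0, 0, 0]],
    [[-0.002, 0.002, 0], [0, 0, 0]],
    [[0, 0, 0], [0, 0, 0]],
  ],
)

```text
clock: 23.1
tcp_pos: [0.5525, 0.1729, 0.1414]
eef_rot: [0.522, -0.474, 0.48, -0.522]
wrist_force: [-0.1, 0.7, -0.9]
width: 0.0203
```

```bash
python3 g.py -.083 -.002 .19 0|head -1
python3 - <<'E'
from bench import viewer
import cv2,numpy as np
f=viewer.grab_frame("scene"); cv2.imwrite("pics/c8.png",cv2.resize(f["color"][140:270,270:410,::-1],None,fx=4,fy=4,interpolation=cv2.INTER_CUBIC))
E
```

```text
clock 23.1 stand pos [ 0.1391 -0.0036  0.1414] F(stand) [ 0.7  0.1 -0.9] w 0.02 j [ 0.26 -0.06  1.75 -0.01  1.45  0.18]
```

View pics/c8.png

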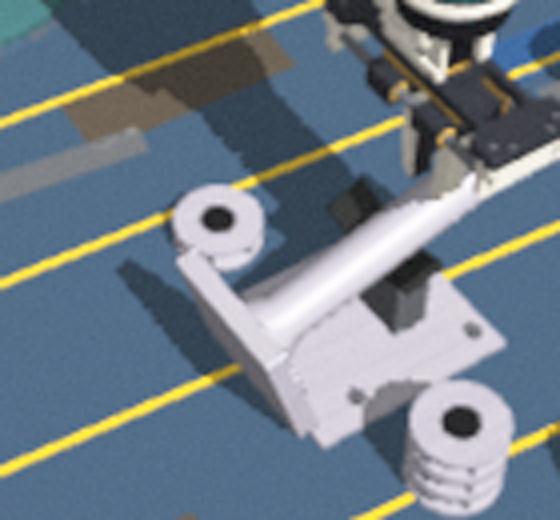

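The column now lies almost in the saddle (about 68°), with the fingers at (455,165) still on it. A last few slow steps, watching force.

>>> carry_out(
  moves=[
    [[-0.0015, 0.0016, 0], [0, 0, 0]],
    [[-0.0015, 0.0016, 0], [0, 0, 0]],
    [[-0.0015, 0.0016, 0], [0, 0, 0]],
  ],
)

```text
clock: 23.52
tcp_pos: [0.5523, 0.1774, 0.1367]
eef_rot: [-0.522, 0.474, -0.481, 0.522]
wrist_force: [0.4, -1.4, 0.2]
width: 0.0204
```

>>> carry_out(
  moves=[
    [[-0.0015, 0.0018, 0], [0, 0, 0]],
    [[-0.0015, 0.0018, 0], [0, 0, 0]],
    [[-0.0015, 0.0018, 0], [0, 0, 0]],
  ],
)

```text
clock: 23.9
tcp_pos: [0.5519, 0.1822, 0.1308]
eef_rot: [-0.522, 0.474, -0.481, 0.522]
wrist_force: [-0.6, -0.4, -0.2]
width: 0.0203
```

```bash
python3 g.py -.083 -.002 .19 0|head -1
```

```text
clock 23.9 stand pos [ 0.1485 -0.0038  0.1308] F(stand) [-0.3  0.6 -0.2] w 0.02 j [ 0.28 -0.05  1.76 -0.01  1.43  0.19]
```

Run:
```python
from bench import viewer
import numpy as np
np.save("b.npy",viewer.grab_frame("scene")["color"])
```

>>> carry_out(
  moves=[
    [[0.0, -0.006, 0], [0, 0, 0]],
    [[0, -0.01, 0], [0, 0, 0]],
    [[0, -0.02, 0], [0, 0, 0]],
    [[0, 0, 0], [0, 0, 0]],
  ],
)

```text
clock: 24.45
tcp_pos: [0.5519, 0.1827, 0.1704]
eef_rot: [-0.521, 0.474, -0.481, 0.522]
wrist_force: [-0.2, -0.6, 0.3]
width: 0.0203
```

```bash
python3 - <<'E'
from bench import viewer
import numpy as np, cv2
a=np.load("b.npy"); f=viewer.grab_frame("scene"); b=f["color"]
d=np.abs(a.astype(int)-b).sum(2); 
print("foot region diff max/mean",d[198:252,300:350].max(),d[198:252,300:350].mean(), "mid column",d[190:215,345:362].max())
cv2.imwrite("pics/c9.png",cv2.resize(b[140:270,270:410,::-1],None,fx=4,fy=4,interpolation=cv2.INTER_CUBIC))
E
python3 g.py -.083 -.002 .19 0|head -1
```

```text
foot region diff max/mean 23 5.252592592592593 mid column 140
clock 24.5 stand pos [ 0.1488 -0.0036  0.1692] F(stand) [ 0.3 -0.1  0.5] w 0.02 j [ 0.28 -0.07  1.71 -0.01  1.5   0.19]
```

View pics/c9.png

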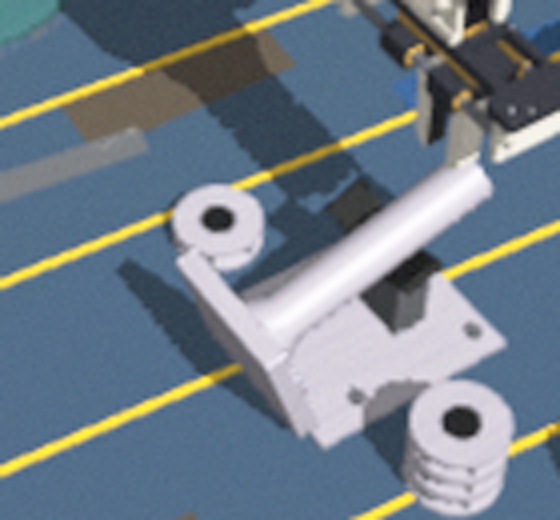

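The column lies in the saddle with the fingers clear above it (tip at (465,160), column end at (483,178)), and the foot is unchanged after release. I'll retreat further and compare with the expected lying pose.

>>> carry_out(
  moves=[
    [[0, -0.05, 0], [0, 0, 0]],
    [[0, -0.05, 0], [0, 0, 0]],
    [[0.05, -0.02, 0], [0, 0, 0]],
    [[0.05, 0, 0], [0, 0, 0]],
    [[0, 0, 0], [0, 0, 0]],
  ],
)

```text
clock: 25.12
tcp_pos: [0.5591, 0.0813, 0.2916]
eef_rot: [0.523, -0.474, 0.48, -0.521]
wrist_force: [-0.9, 0.7, 0.0]
width: 0.0202
```

Run:
```python
from bench import viewer
from g import *
f=viewer.grab_frame("scene"); b=np.ascontiguousarray(f["color"][:,:,::-1]).copy(); a=np.load("b.npy"); d=np.abs(a.astype(int)-f["color"]).sum(2)
print("foot diff",d[198:252,300:350].max())
o=cv2.resize(b[140:270,270:410],None,fx=4,fy=4,interpolation=cv2.INTER_CUBIC)
c,s=np.cos(np.radians(73)),np.sin(np.radians(73))
for x,z in ((-.058,.22),(0,0),(-.116,0),(-.058,.02)):
    for y in ((-.058,.058) if z==0 else (0,)):
        p=proj(f,O+B@np.array([x*c+z*s,y-.001,-x*s+z*c]))[0]; q=tuple(((p-[270,140])*4).astype(int).tolist()); print(x,z,y,q); cv2.drawMarker(o,q,(0,0,255),0,12)
cv2.imwrite("pics/c10.png",o)
S0=np.load("scene0.npz")["color"]; e=np.abs(S0.astype(int)-f["color"]).sum(2)>90
print("changed px: stack",e[235:268,370:400].sum(),"tin",e[138:170,415:445].sum(),"lid",e[178:200,440:470].sum(),"wrench",e[258:325,165:195].sum(),"impeller",e[185:207,312:337].sum())
```

```text
foot diff 21
-0.058 0.22 0 (483, 165)
0 0 -0.058 (308, 432)
0 0 0.058 (222, 327)
-0.116 0 -0.058 (272, 364)
-0.116 0 0.058 (181, 255)
-0.058 0.02 0 (267, 328)
changed px: stack 0 tin 0 lid 0 wrench 0 impeller 23
```

View pics/c10.png

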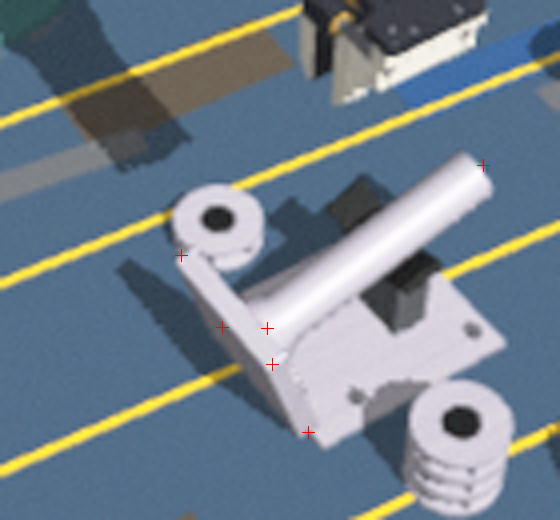

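The markers for a 73° lie match the foot corners ((181,255), (308,432)) and the column end (483,165). The pedestal is in the saddle and the gripper is well clear. The few changed pixels at the impeller are the foot's edge in front of it.

```bash
python3 -c "
from bench import r; print(r.sign_off(), r.state()['clock'])"
```

```text
the job is handed in; nothing more can be done
the job is handed in; nothing more can be done
```

The pedestal is lying in the stand's saddle, the gripper is well clear of it, and the job is handed in.

- **Sliding:** I pushed it upright until its foot met the stop (about 21 N). Its axis was then about 10 mm off the stand's centre line, so I pushed the foot sideways along the stop to about 3 mm off. I then pushed it against the stop again (about 20 N).
- **Tipping:** Two fingertips high on the column eased it over slowly along its arc, with readings of only about 1–3 N. It was still on the fingers at about 61°. By about 68° on the arc it was already lying in the saddle; I did not see the moment it left the fingers.
- **Last checks:** Foot corners and column end matched a 73° lie in the image to within a few millimetres. The foot did not move after I let go or as the arm backed away.
- **Bystanders:** The impeller stack, tin, lid and wrench showed no change in the image. The single impeller showed 23 changed pixels, which I put down to the tilted foot partly hiding it, as it looked to be in the same place.
- **Limits:** The clock read about 25 s at the last move. The highest wrist force I saw was about 22 N, though I only read it at the end of each call.

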